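# Seat a pine offcut against the hidden stop of a drilling jig

## Robot

A 6-joint arm with a two-finger parallel gripper is mounted at the origin on the work surface; the furniture and walls round the work are solid. World frame = base frame: x ahead of the robot, y to its left, z up, the work surface at z = 0. Lengths are in m, angles in rad, forces in N, time in s.
With the tool pointing down it reaches from about 0.25 to 0.775 m from the base axis. Payload 4 kg.
Tool frame: the origin (TCP) lies midway between the tips of the shut fingers; the grasp point (between the pads) lies 19 mm behind it; z points along the fingers, y is the line along which they close (so a half turn about z gives the same grasp; the last joint's range is limited). The gripper opens to 85 mm and grips with 20 to 120 N. Pads are 22 mm wide; open, the fingers measure 114 mm over their backs; the gripper's body (76 mm by 85 mm) begins 54 mm behind the grasp point. The pads swing forward as they close: fully open they stand 13 mm farther back than shut.
Start: joints at [1.063, 0.087, 1.371, -0, 1.684, -0.103], TCP at [0.217, 0.506, 0.231] pointing down, gripper open.
Joint ranges: [-3.1, 3.1], [-0.76, 2.03], [0.27, 2.55], [-1.08, 4.22], [0.17, 2.65], [-2.57, 2.57]. Speed limits (rad/s): [2.79, 2.79, 3.14, 3.14, 3.14, 3.14].

## Interface

Orientations are given as a unit quaternion [w, x, y, z].
In Python, from plant import manip, eyes gives the robot as it stands.
- The arm moves only by the tool send_rows, never from a script. Its argument "targets" is a list of rows, each a list of 7 numbers: the shift along the world's x, y, z in cm, then the turn, a rotation vector about the world's x, y, z in rad, then the finger opening in cm, from 0 to 8.54. In form: [[x, y, z, rx, ry, rz, claw], ...]. A call has exactly 8 rows; each row shifts and turns the commanded pose from where the row before left it; what a row does not reach is not made up. A row lasts 1/8 s, in which the tool goes at most 62.5 mm and 10.7 degrees, less where a joint would pass 70% of its speed; a pose out of reach is approached as far as the arm can. A call is refused whole if a number of a shift passes 6.25 or a number of a turn 0.188, either way. A call with a gripper value outside its range is refused whole. The fingers move at their own pace and stop on an object; "grip_force" is the grip in N (left out, the last holds). Time passes only in rows, so rows that do not move let the fingers close, or fill a call up. It gives the time, the measured TCP pose, the force, the opening and the grip force at its end, in the units of the state.
- manip.observe(): the state, without advancing time (a new reading comes with each control period).
- eyes.camera(name): name is "scene" or "side" or "wrist"; returns the picture (400x640x3 uint8, red, green, blue); there is no depth.
- eyes.camera_info(name): a dict with "fx", "fy", "cx", "cy" (pixels), "dist_coeffs" ([k1, k2, p1, p2, k3] as OpenCV has them; the pictures are not rectified), "T" (4x4, takes a point from camera to world coordinates); the wrist camera has in their place "tool_from_camera" (4x4, takes a point from camera to tool coordinates, whose origin is the TCP and whose axes are the flange's). Camera axes: x right, y up, looking along -z (the intrinsics and any distortion apply to the point x, -y, -z); pixel columns grow to the right and rows downward; lengths in m; the calibration is good to about 2 mm. A picture is of the moment at which its call begins: read the wrist's pose just before it. camera_info takes no time and is no camera call.
- manip.hand_in(): hands the job in; it is judged then, once.
The state is a dict: "time_s": time; "joint_pos": joint angles; "dq": joint speeds; "joint_torque": joint torques, N m; "position": TCP position; "tool_rot": TCP orientation; "wrist_force": force on the tool from outside, world axes, zero at the start; "torque": the same for the moment, N m; "grip_width": opening from 0.0 (shut) to 1.0 (fully open); "finger_force": force on a finger pad.
Only numpy, scipy, OpenCV 4.12 (cv2) and the standard library are available. Lean on these libraries where they do the work, as an engineer would, in place of code of your own. Each camera call takes 0.05 s, during which the arm holds its last target. There are 200 camera calls.

## Task

Load the long pine offcut into the drilling jig: push it by its free end, straight in under the metal cover, until you feel it come up solid against the stop hidden inside, then let go and leave it there. The stop's pad gives a few millimetres before it is solid: push that home too, but push gently, so that the stop's clamped setting does not slip.

Things in the scene. Friction and masses are not known exactly. Their poses are not given: they have to be found in the camera images.
- offcut: pine bar 42 x 180 x 21 mm with two small holes, flat on the jig's bed (underside 12 mm above the bench), nose 35 to 55 mm inside the mouth. Origin: centre of its underside. y runs along it: nose 90 mm towards -y, free end 90 mm towards +y. Slides with about 1 N. Push on the free end face, or grip across the 42 mm. Seated, 30 to 90 mm of it still sticks out.
- jig: drilling jig, fixed: plywood bed 110 wide, 12 mm thick; dark fences; aluminium cover with two bushes, top 50 mm above the bench. Channel 46 wide, 26 high, along y. Origin: under the centre of its mouth, at bench height. Cover 94 wide, from the mouth 190 mm towards -y; bare bed 160 mm towards +y. Push the offcut towards -y. Hidden stop's face: 90 to 140 mm inside the mouth.
- stop_pad (a joint): the stop's pad, hidden inside the channel: 0 as it waits, grows as the offcut's nose pushes it, 0.006 m when it is home and solid. A very light spring (under 0.2 N, too weak to push the offcut back) returns it if the offcut is drawn back.
- stop_setting (a joint): the stop's clamped carriage: 0 as set; it slips, and this value grows, if the stop is pushed with more than about 30 N once the pad is solid.

How it is judged:
At the end, for the whole second after the job is handed in: The offcut lies still and flat in the channel, in line with it (10 degrees, 10 mm), pushed in against the stop so that its pad is home (more than 4 of its 6 mm), and the stop's setting has slipped less than 5 mm (value of joint stop_pad above 0.004 m and value of joint stop_setting below 0.005 m and y of offcut in the frame of jig below 0.009 m and x of offcut in the frame of jig between -0.01 and 0.01 m and angle between the y axis of offcut and the y axis of jig, either way round below 0.17 rad and angle between offcut's own z axis and vertical below 0.1 rad and linear speed of offcut below 0.01 m/s); the robot touches nothing.
It fails at once if the stop is pushed so hard that its setting slips by 5 mm or more (value of joint stop_setting above 0.005 m).
It also fails if it takes over 30 s, if anything falls off the work surface, if the arm or the gripper's body presses on something with over 40 N, if the wrist force passes 120 N, or if a joint passes its speed limit or range.

## Working session

There is one attempt and no reset: what is moved stays moved. The work goes in short steps, Python scripts to look and compute and a tool call to move; the robot and the scene stay as the last step left them, time stands still between calls to the robot, and variables do not carry over. Pictures are saved under pics/ and viewed, at most 10 in all, crops included, and the job is handed in when it is done.

Besides the shell and the picture viewer there is one more tool, called as a command line: name --pt "numbers of a row" for each row, then --argument value for the rest. send_rows: Moves the arm, as the interface text tells. Its arguments: {"type":"object","properties":{"targets":{"type":"array"},"grip_force":{"type":"number"}},"required":["targets"]}

```bash
mkdir -p pics
python3 - <<'E'
from plant import manip, eyes
import cv2
s=manip.observe(); print(s)
for n in("scene","side"):
    cv2.imwrite(f"pics/{n}0.png",eyes.camera(n)[:,:,::-1])
    print(n,eyes.camera_info(n))
print(eyes.camera_info("wrist"))
E
```

```text
{'time_s': 0.0, 'joint_pos': array([ 1.06287459e+00,  8.79551528e-02,  1.37225671e+00, -1.42259882e-05,
        1.68357565e+00, -1.03102184e-01]), 'dq': array([-0.00106907, -0.00022363,  0.00042234,  0.00050859,  0.00121366,
       -0.00024761]), 'joint_torque': array([ 5.59918280e-04, -3.51867449e+01, -3.13273716e+01, -1.74606803e-04,
        1.09113843e-02,  7.77565788e-06]), 'position': array([0.21638938, 0.50511138, 0.23013778]), 'tool_rot': array([-3.23344789e-04,  2.01031150e-01,  9.79584234e-01, -1.04873605e-03]), 'wrist_force': array([-0.95652271,  1.39996866,  0.51216544]), 'torque': array([0.01938678, 0.0194465 , 0.00435068]), 'finger_force': 0.0, 'grip_width': 1.0007714401975114}
scene {'fx': 364.16270021765644, 'fy': 364.16270021765644, 'cx': 315.40180686570307, 'cy': 199.03880852309942, 'dist_coeffs': array([0.01669391, 0.        , 0.        , 0.        , 0.        ]), 'T': array([[-0.56908823,  0.3864036 , -0.72583114, -0.04024466],
       [-0.82207168, -0.28705806,  0.49172739,  0.3508876 ],
       [-0.01835044,  0.87652149,  0.48101282,  0.44231906],
       [ 0.      
[... 333 characters left out ...]
02,  0.76819511,  0.60521667],
       [-0.00918705,  0.79118635,  0.61150613,  0.54882446],
       [ 0.        ,  0.        ,  0.        ,  1.        ]])}
{'fx': 285.510498374087, 'fy': 285.510498374087, 'cx': 316.01883975790054, 'cy': 199.6157847553213, 'dist_coeffs': array([0.01730398, 0.        , 0.        , 0.        , 0.        ]), 'tool_from_camera': array([[ 2.80475336e-04,  9.46568286e-01,  3.22503335e-01,
         8.20837371e-02],
       [ 9.99997450e-01,  4.57208600e-04, -2.21161677e-03,
        -6.97851458e-04],
       [-2.24089759e-03,  3.22503132e-01, -9.46565744e-01,
        -1.42084260e-01],
       [ 0.00000000e+00,  0.00000000e+00,  0.00000000e+00,
         1.00000000e+00]])}
```

View pics/scene0.png

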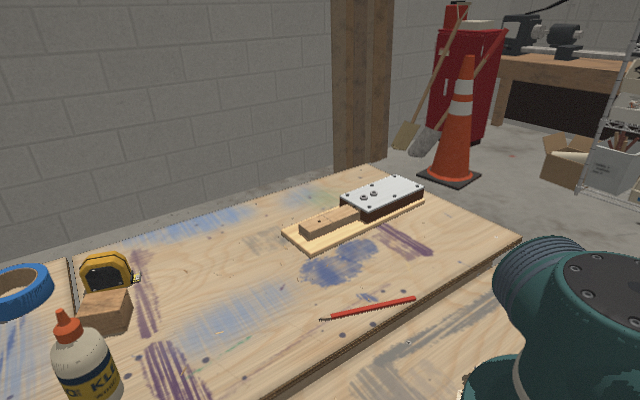

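View pics/side0.png

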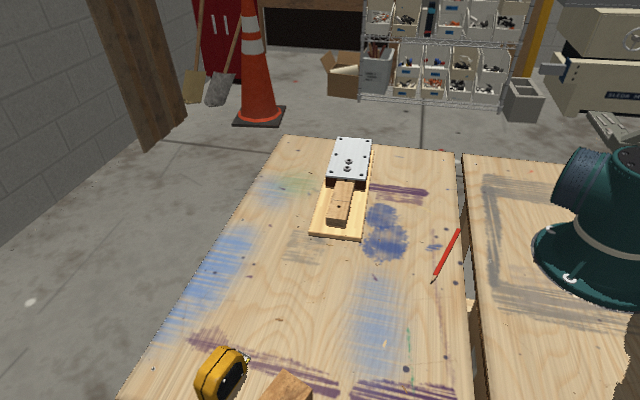

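Both views show the jig. In side the cover is at about (325-371, 137-182) and the offcut's free end at about (338, 225). In scene the cover is at (340-424, 177-220) and the free end at about (302, 230). I'll enlarge both areas to read the corners.

Run:
```python
import cv2,numpy as np
a=cv2.imread("pics/scene0.png")[165:260,270:435]; b=cv2.imread("pics/side0.png")[130:245,300:385]
a=cv2.resize(a,None,fx=4.8,fy=4.8,interpolation=cv2.INTER_CUBIC)[:,:]
cv2.imwrite("pics/a.png",a)
cv2.imwrite("pics/b.png",cv2.resize(b,None,fx=5,fy=5,interpolation=cv2.INTER_CUBIC))
```

```text
(no output)
```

View pics/a.png

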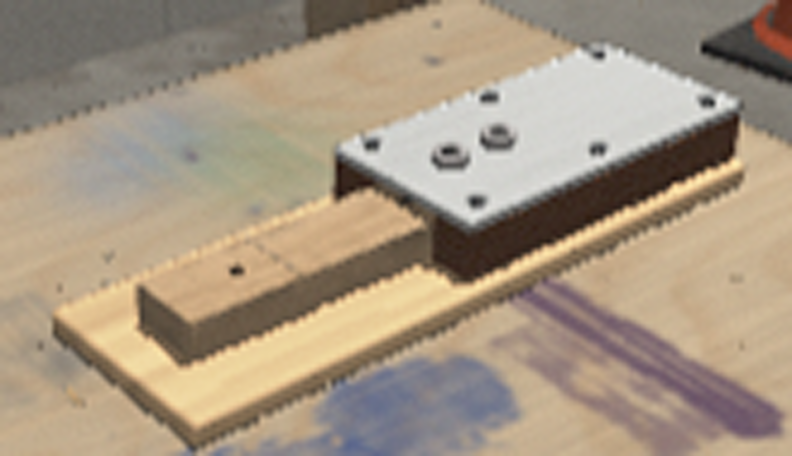

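View pics/b.png

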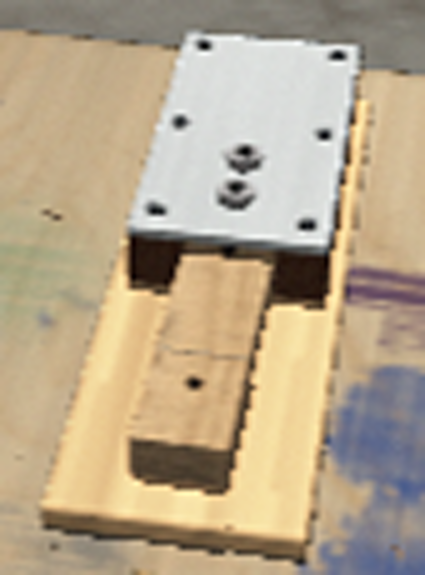

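Scene crop: the cover's mouth corners are at (338,150) and (472,225), its back corners at (740,103) and (598,42), and the free end's top edge runs (140,288)-(188,322). Side crop: the mouth is at (128,232)-(330,246), the back at (358,45)-(187,36), and the end's top edge runs (130,440)-(232,448).

```bash
cat > h.py <<'E'
import cv2,numpy as np
from plant import manip, eyes
def ray(info,T,px):
    K=np.array([[info["fx"],0,info["cx"]],[0,info["fy"],info["cy"]],[0,0,1]])
    u=cv2.undistortPoints(np.array(px,float).reshape(-1,1,2),K,info["dist_coeffs"])[:,0]
    d=np.c_[u[:,0],-u[:,1],-np.ones(len(u))]@T[:3,:3].T
    return T[:3,3],d
def plane(o,d,z): return o+d*((z-o[2])/d[:,2])[:,None]
E
python3 - <<'E'
from h import *
np.set_printoptions(precision=4,suppress=True)
for n,off,s,cov,bar,side in [("scene",(270,165),4.8,[(338,150),(472,225),(740,103),(598,42)],[(140,288),(188,322)],[(188,322),(430,230)]),
 ("side",(300,130),5,[(128,232),(330,246),(358,45),(187,36)],[(130,440),(232,448)],[(232,448),(272,262)])]:
    i=eyes.camera_info(n)
    f=lambda p,z: plane(*ray(i,i["T"],(np.array(p)+.5)/s-.5+np.array(off)),z)[:,:2]
    c=f(cov,.05);b=f(bar,.033);e=f(side,.033)
    print(n,c.tolist());print("mouth",c[:2].mean(0),"back",c[2:].mean(0))
    d=c[:2].mean(0)-c[2:].mean(0);print("len",np.hypot(*d),"yaw +y",np.arctan2(d[1],d[0]), "w",np.hypot(*(c[1]-c[0])))
    print("bar end",b.tolist(),b.mean(0));v=e[0]-e[1];print("bar dir",np.arctan2(v[1],v[0]))
E
```

```text
scene [[0.5307561847627723, -0.10361240479434108], [0.44142873168609986, -0.10780083864940887], [0.45134518373869437, -0.2921313311249829], [0.543811738672724, -0.28842747088760656]]
mouth [ 0.4861 -0.1057] back [ 0.4976 -0.2903]
len 0.18492982214143003 yaw +y 1.6329463929465056 w 0.08942559393889087
bar end [[0.5073461862515715, 0.022920998687602945], [0.4732265063267828, 0.02077777427376687]] [0.4903 0.0218]
bar dir 1.5479454343963954
side [[0.5385088480061528, -0.09655386733994042], [0.44733924529478597, -0.10574476395334531], [0.4577606495063202, -0.2911100450243759], [0.5473180852051075, -0.28125281627810306]]
mouth [ 0.4929 -0.1011] back [ 0.5025 -0.2862]
len 0.1852817799335352 yaw +y 1.6227153113824038 w 0.09163170324241916
bar end [[0.5106757298176046, 0.025128656593073728], [0.46908995443123885, 0.0207228216150549]] [0.4899 0.0229]
bar dir 1.606041350280751
```

send_rows --pt "3.2 -4.6 -0.5 0 0 -0.139 2.4" --pt "3.2 -4.6 -0.5 0 0 -0.139 2.4" --pt "3.2 -4.6 -0.5 0 0 -0.139 2.4" --pt "3.2 -4.6 -0.5 0 0 -0.139 2.4" --pt "3.2 -4.6 -0.5 0 0 -0.139 2.4" --pt "3.2 -4.6 -0.5 0 0 -0.139 2.4" --pt "3.2 -4.6 -0.5 0 0 -0.139 2.4" --pt "3.2 -4.6 -0.5 0 0 -0.139 2.4"

```text
time_s: 1.1
position: [0.4732, 0.1359, 0.1908]
tool_rot: [-0.0, 0.689, 0.724, -0.0]
wrist_force: [-0.0, 0.2, 0.7]
grip_width: 0.28
finger_force: 0.0
```

Run:
```python
from h import *
s=manip.observe(); print(s["time_s"],s["position"],s["tool_rot"],s["wrist_force"],s["grip_width"])
np.savez("w1.npz",p=s["position"],q=s["tool_rot"])
cv2.imwrite("pics/w1.png",eyes.camera("wrist")[:,:,::-1])
```

```text
1.1 [0.47316514 0.13590414 0.19079353] [-1.62585824e-04  6.89440368e-01  7.24342426e-01 -5.28302880e-05] [-0.0112685   0.24948917  0.68144185] 0.2802948382712698
```

View pics/w1.png

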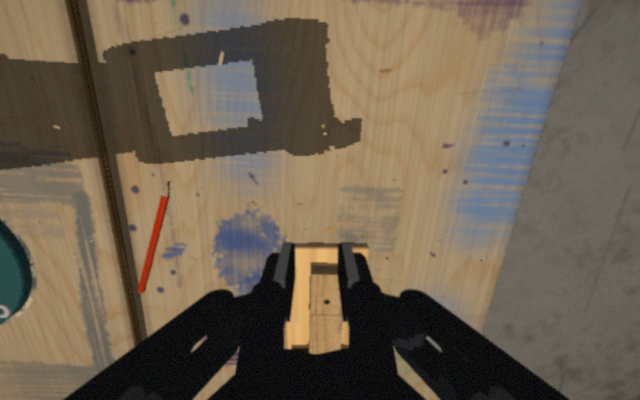

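The wrist view shows the bar between the fingers. Its end face is at about rows 263-275, columns 311-341, and the fences' front faces are at about row 320. I'll zoom in.

Run:
```python
import cv2
a=cv2.imread("pics/w1.png")[235:360,270:380]
cv2.imwrite("pics/w1z.png",cv2.resize(a,None,fx=4.8,fy=4.8,interpolation=cv2.INTER_CUBIC))
```

```text
(no output)
```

View pics/w1z.png

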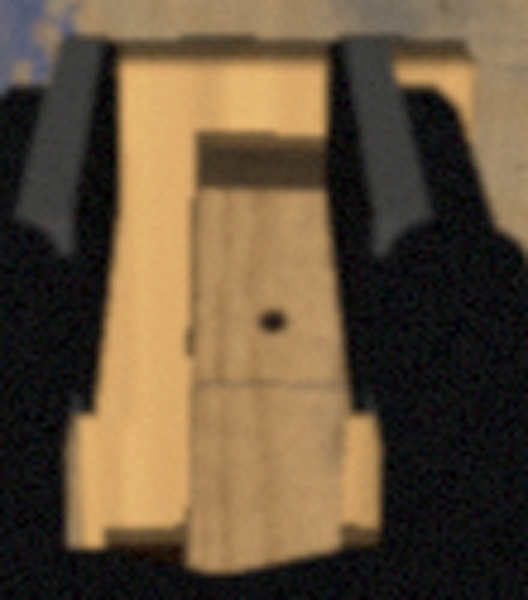

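Run:
```python
from h import *
from scipy.spatial.transform import Rotation as R
np.set_printoptions(precision=4,suppress=True)
w=np.load("w1.npz");q=w["q"];T=np.eye(4);T[:3,:3]=R.from_quat([*q[1:],q[0]]).as_matrix();T[:3,3]=w["p"]
i=eyes.camera_info("wrist");T=T@i["tool_from_camera"]
f=lambda p,z: plane(*ray(i,T,(np.array(p)+.5)/4.8-.5+np.array((270,235))),z)[:,:2]
print("bar L edge, far, hole",f([(198,187),(187,560),(272,321)],.033),"end bottom",f([(200,135)],.012),"bed R corner",f([(472,55)],.012),"fence front bottom",f([(105,530),(372,527)],.012))
e=f([(198,187),(187,560)],.033);d=e[0]-e[1];print(np.arctan2(d[1],d[0]))
```

```text
bar L edge, far, hole [[ 0.4735  0.0216]
 [ 0.4757 -0.0988]
 [ 0.4946 -0.0179]] end bottom [[0.4735 0.0239]] bed R corner [[0.5435 0.0512]] fence front bottom [[ 0.4513 -0.1108]
 [ 0.5304 -0.1058]]
1.5892822405170346
```

send_rows --pt "0.2 -1.2 -2.4 0 0 0 2.2" --pt "0.2 -1.2 -2.4 0 0 0 2.2" --pt "0.2 -1.2 -2.4 0 0 0 2.2" --pt "0.2 -1.2 -2.4 0 0 0 2.2" --pt "0.2 -1.2 -2.4 0 0 0 2.2" --pt "0.2 -1.2 -2.4 0 0 0 2.2" --pt "0.2 -0.8 -2.0 0 0 0 2.2" --pt "0.3 -0.4 -1.0 0 0 0 2.2"

```text
time_s: 2.15
position: [0.4884, 0.0534, 0.0156]
tool_rot: [-0.001, 0.688, 0.726, -0.001]
wrist_force: [0.0, -0.4, -0.5]
grip_width: 0.254
finger_force: 0.0
```

send_rows --pt "0.1 -0.5 0 0 0 0 2.2" --pt "0.1 -0.5 0 0 0 0 2.2" --pt "0 -0.5 0 0 0 0 2.2" --pt "0 -0.5 0 0 0 0 2.2" --pt "0 -0.5 0 0 0 0 2.2" --pt "0 -0.5 0 0 0 0 2.2" --pt "0 -0.5 0 0 0 0 2.2" --pt "0 -0.5 0 0 0 0 2.2"

```text
time_s: 3.15
position: [0.4917, 0.0133, 0.0174]
tool_rot: [0.0, 0.688, 0.726, 0.0]
wrist_force: [0.0, 1.4, 1.2]
grip_width: 0.259
finger_force: 0.7
```

Run:
```python
from h import *
s=manip.observe(); print(s["time_s"],s["position"],s["tool_rot"],s["wrist_force"],s["torque"])
np.savez("w2.npz",p=s["position"],q=s["tool_rot"])
a=eyes.camera("wrist")[:,:,::-1];cv2.imwrite("pics/w2.png",a)
b=eyes.camera("side")[130:245,300:385,::-1]
z=lambda x:cv2.resize(x,(396,500),interpolation=cv2.INTER_CUBIC)
cv2.imwrite("pics/w2z.png",np.hstack([z(a[235:360,270:370]),z(b)]))
```

```text
3.15 [0.49170098 0.01330071 0.01739156] [8.02886667e-05 6.87725947e-01 7.25970380e-01 1.50145050e-04] [0.01739478 1.39137265 1.18897161] [ 0.22404501  0.05301693 -0.00734102]
```

View pics/w2z.png

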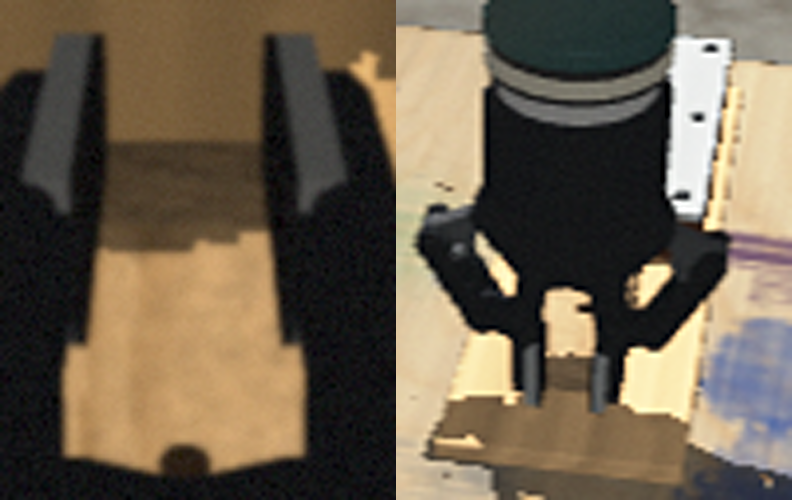

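The bar's end is in contact with both fingertips (about 1.4 N) and lies square between them. I'll carry on slowly.

send_rows --pt "0 -0.12 0 0 0 0 2.2" --pt "0 -0.12 0 0 0 0 2.2" --pt "0 -0.12 0 0 0 0 2.2" --pt "0 -0.12 0 0 0 0 2.2" --pt "0 -0.12 0 0 0 0 2.2" --pt "0 -0.12 0 0 0 0 2.2" --pt "0 -0.12 0 0 0 0 2.2" --pt "0 -0.12 0 0 0 0 2.2"

```text
time_s: 4.25
position: [0.4916, 0.0039, 0.0173]
tool_rot: [0.0, 0.688, 0.726, 0.0]
wrist_force: [0.4, 0.3, -1.4]
grip_width: 0.259
finger_force: 0.2
```

send_rows --pt "0.02 -0.06 0 0 0 0 2.2" --pt "0 -0.06 0 0 0 0 2.2" --pt "0 -0.06 0 0 0 0 2.2" --pt "0 -0.06 0 0 0 0 2.2" --pt "0 -0.06 0 0 0 0 2.2" --pt "0 -0.06 0 0 0 0 2.2" --pt "0 -0.06 0 0 0 0 2.2" --pt "0 -0.06 0 0 0 0 2.2"

```text
time_s: 5.25
position: [0.4918, -0.0009, 0.0174]
tool_rot: [0.0, 0.688, 0.726, 0.0]
wrist_force: [-0.4, 0.8, -0.6]
grip_width: 0.255
finger_force: 0.3
```

send_rows --pt "0 -0.06 0 0 0 0 2.2" --pt "0 -0.06 0 0 0 0 2.2" --pt "0 -0.06 0 0 0 0 2.2" --pt "0 -0.06 0 0 0 0 2.2" --pt "0 -0.06 0 0 0 0 2.2" --pt "0 -0.06 0 0 0 0 2.2" --pt "0 -0.06 0 0 0 0 2.2" --pt "0 -0.06 0 0 0 0 2.2"

```text
time_s: 6.25
position: [0.4918, -0.0057, 0.0173]
tool_rot: [0.0, 0.688, 0.726, 0.0]
wrist_force: [-0.2, 1.4, -0.3]
grip_width: 0.26
finger_force: 0.3
```

send_rows --pt "0 -0.06 0 0 0 0 2.2" --pt "0 -0.06 0 0 0 0 2.2" --pt "0 -0.06 0 0 0 0 2.2" --pt "0 -0.06 0 0 0 0 2.2" --pt "0 -0.06 0 0 0 0 2.2" --pt "0 -0.06 0 0 0 0 2.2" --pt "0 -0.06 0 0 0 0 2.2" --pt "0 -0.06 0 0 0 0 2.2"

```text
time_s: 7.25
position: [0.4918, -0.0105, 0.0174]
tool_rot: [0.0, 0.688, 0.726, 0.0]
wrist_force: [-0.7, 0.7, -0.3]
grip_width: 0.258
finger_force: 0.3
```

send_rows --pt "0.02 -0.06 0 0 0 0 2.2" --pt "0 -0.06 0 0 0 0 2.2" --pt "0 -0.06 0 0 0 0 2.2" --pt "0 -0.06 0 0 0 0 2.2" --pt "0 -0.06 0 0 0 0 2.2" --pt "0 -0.06 0 0 0 0 2.2" --pt "0 -0.06 0 0 0 0 2.2" --pt "0 -0.06 0 0 0 0 2.2"

```text
time_s: 8.25
position: [0.492, -0.0153, 0.0173]
tool_rot: [0.0, 0.688, 0.726, 0.0]
wrist_force: [-0.1, 1.0, 0.0]
grip_width: 0.255
finger_force: 0.3
```

send_rows --pt "0.02 -0.06 0 0 0 0 2.2" --pt "0 -0.06 0 0 0 0 2.2" --pt "0 -0.06 0 0 0 0 2.2" --pt "0 -0.06 0 0 0 0 2.2" --pt "0 -0.06 0 0 0 0 2.2" --pt "0 -0.06 0 0 0 0 2.2" --pt "0 -0.06 0 0 0 0 2.2" --pt "0 -0.06 0 0 0 0 2.2"

```text
time_s: 9.25
position: [0.4922, -0.0201, 0.0173]
tool_rot: [0.0, 0.688, 0.726, 0.0]
wrist_force: [-0.1, 0.4, -0.0]
grip_width: 0.256
finger_force: 0.4
```

send_rows --pt "0.02 -0.06 0 0 0 0 2.2" --pt "0 -0.06 0 0 0 0 2.2" --pt "0 -0.06 0 0 0 0 2.2" --pt "0 -0.06 0 0 0 0 2.2" --pt "0 -0.06 0 0 0 0 2.2" --pt "0 -0.06 0 0 0 0 2.2" --pt "0 -0.06 0 0 0 0 2.2" --pt "0 -0.06 0 0 0 0 2.2"

```text
time_s: 10.25
position: [0.4924, -0.0249, 0.0174]
tool_rot: [0.0, 0.688, 0.726, 0.0]
wrist_force: [-0.0, 1.1, 0.6]
grip_width: 0.255
finger_force: 0.4
```

send_rows --pt "0.02 -0.06 0 0 0 0 2.2" --pt "0 -0.06 0 0 0 0 2.2" --pt "0 -0.06 0 0 0 0 2.2" --pt "0 -0.06 0 0 0 0 2.2" --pt "0 -0.06 0 0 0 0 2.2" --pt "0 -0.06 0 0 0 0 2.2" --pt "0 -0.06 0 0 0 0 2.2" --pt "0 -0.06 0 0 0 0 2.2"

```text
time_s: 11.25
position: [0.4926, -0.0297, 0.0174]
tool_rot: [0.0, 0.688, 0.726, 0.0]
wrist_force: [0.4, 1.0, 0.1]
grip_width: 0.257
finger_force: 0.4
```

send_rows --pt "0.02 -0.06 0 0 0 0 2.2" --pt "0 -0.06 0 0 0 0 2.2" --pt "0 -0.06 0 0 0 0 2.2" --pt "0 -0.06 0 0 0 0 2.2" --pt "0 -0.06 0 0 0 0 2.2" --pt "0 -0.06 0 0 0 0 2.2" --pt "0 -0.06 0 0 0 0 2.2" --pt "0 -0.06 0 0 0 0 2.2"

```text
time_s: 12.25
position: [0.4928, -0.0345, 0.0173]
tool_rot: [0.0, 0.688, 0.726, 0.0]
wrist_force: [0.2, 0.4, -0.1]
grip_width: 0.259
finger_force: 0.4
```

send_rows --pt "0.02 -0.06 0 0 0 0 2.2" --pt "0 -0.06 0 0 0 0 2.2" --pt "0 -0.06 0 0 0 0 2.2" --pt "0 -0.06 0 0 0 0 2.2" --pt "0 -0.06 0 0 0 0 2.2" --pt "0 -0.06 0 0 0 0 2.2" --pt "0 -0.06 0 0 0 0 2.2" --pt "0 -0.06 0 0 0 0 2.2"

```text
time_s: 13.25
position: [0.493, -0.0393, 0.0173]
tool_rot: [0.0, 0.688, 0.726, 0.0]
wrist_force: [0.5, 1.0, -0.9]
grip_width: 0.259
finger_force: 0.4
```

send_rows --pt "0.02 -0.06 0 0 0 0 2.2" --pt "0 -0.06 0 0 0 0 2.2" --pt "0 -0.06 0 0 0 0 2.2" --pt "0 -0.06 0 0 0 0 2.2" --pt "0 -0.06 0 0 0 0 2.2" --pt "0 -0.06 0 0 0 0 2.2" --pt "0 -0.06 0 0 0 0 2.2" --pt "0 -0.06 0 0 0 0 2.2"

```text
time_s: 14.25
position: [0.4932, -0.0441, 0.0174]
tool_rot: [0.0, 0.688, 0.726, 0.0]
wrist_force: [-0.4, 1.4, 0.1]
grip_width: 0.256
finger_force: 0.4
```

send_rows --pt "0.02 -0.06 0 0 0 0 2.2" --pt "0 -0.06 0 0 0 0 2.2" --pt "0 -0.06 0 0 0 0 2.2" --pt "0 -0.06 0 0 0 0 2.2" --pt "0 -0.06 0 0 0 0 2.2" --pt "0 -0.06 0 0 0 0 2.2" --pt "0 -0.06 0 0 0 0 2.2" --pt "0 -0.06 0 0 0 0 2.2"

```text
time_s: 15.25
position: [0.4934, -0.0489, 0.0174]
tool_rot: [0.0, 0.688, 0.726, 0.0]
wrist_force: [0.1, 1.1, -0.1]
grip_width: 0.26
finger_force: 0.4
```

send_rows --pt "0.02 -0.06 0 0 0 0 2.2" --pt "0 -0.06 0 0 0 0 2.2" --pt "0 -0.06 0 0 0 0 2.2" --pt "0 -0.06 0 0 0 0 2.2" --pt "0 -0.06 0 0 0 0 2.2" --pt "0 -0.06 0 0 0 0 2.2" --pt "0 -0.06 0 0 0 0 2.2" --pt "0 -0.06 0 0 0 0 2.2"

```text
time_s: 16.25
position: [0.4936, -0.0537, 0.0174]
tool_rot: [0.0, 0.688, 0.726, 0.0]
wrist_force: [0.3, 1.4, -0.2]
grip_width: 0.26
finger_force: 0.4
```

send_rows --pt "0.02 -0.06 0 0 0 0 2.2" --pt "0 -0.06 0 0 0 0 2.2" --pt "0 -0.06 0 0 0 0 2.2" --pt "0 -0.06 0 0 0 0 2.2" --pt "0 -0.06 0 0 0 0 2.2" --pt "0 -0.06 0 0 0 0 2.2" --pt "0 -0.06 0 0 0 0 2.2" --pt "0 -0.06 0 0 0 0 2.2"

```text
time_s: 17.25
position: [0.4938, -0.0561, 0.0174]
tool_rot: [-0.002, 0.688, 0.726, 0.002]
wrist_force: [0.7, 9.6, 1.8]
grip_width: 0.259
finger_force: 4.8
```

It stopped solid: 9.6 N with about 2.4 mm of lag. I'll press slightly more to confirm it's home, staying well under 30 N.

send_rows --pt "0 -0.04 0 0 0 0 2.2" --pt "0 -0.04 0 0 0 0 2.2" --pt "0 -0.04 0 0 0 0 2.2" --pt "0 -0.04 0 0 0 0 2.2" --pt "0 0 0 0 0 0 2.2" --pt "0 0 0 0 0 0 2.2" --pt "0 0 0 0 0 0 2.2" --pt "0 0 0 0 0 0 2.2"

```text
time_s: 18.25
position: [0.4938, -0.0561, 0.0174]
tool_rot: [-0.003, 0.688, 0.726, 0.003]
wrist_force: [0.5, 12.2, 2.5]
grip_width: 0.259
finger_force: 6.4
```

The position didn't change at 12 N, so it's solid. I'll back straight off and lift.

send_rows --pt "0 0.4 0 0 0 0 2.2" --pt "0 0.8 0 0 0 0 2.2" --pt "0 1.5 0 0 0 0 2.2" --pt "0 2 0.5 0 0 0 2.2" --pt "0 3 2 0 0 0 2.2" --pt "0 4 3 0 0 0 2.2" --pt "0 4 4 0 0 0 2.2" --pt "0 3 3 0 0 0 2.2"

```text
time_s: 19.25
position: [0.4939, 0.129, 0.1443]
tool_rot: [0.001, 0.687, 0.726, 0.001]
wrist_force: [0.6, 0.6, -0.3]
grip_width: 0.258
finger_force: 0.0
```

Run:
```python
from h import *
a=eyes.camera("scene")[165:260,270:435,::-1]; b=eyes.camera("side")[130:245,300:385,::-1]
z=lambda x,w:cv2.resize(x,(w,400),interpolation=cv2.INTER_CUBIC)
cv2.imwrite("pics/end.png",np.hstack([z(a,500),z(b,296)]))
```

```text
(no output)
```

View pics/end.png

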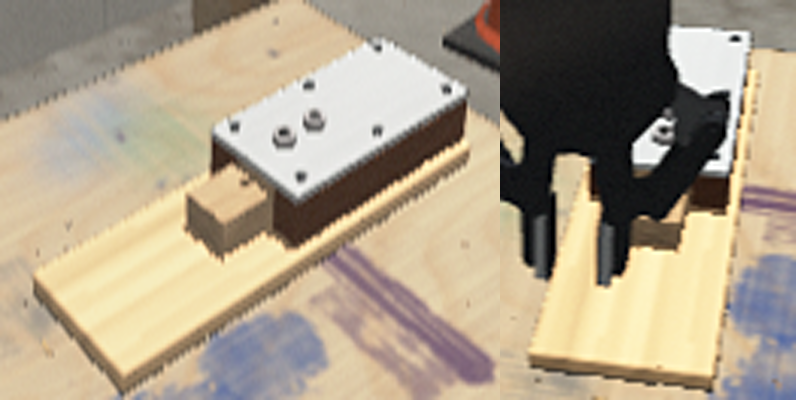

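The offcut lies straight in the channel with about 40 mm sticking out (scene crop, free end near (205,220)). The gripper is clear of it, so I'm handing in.

```bash
python3 -c "
from plant import manip
print(manip.hand_in())"
```

```text
the job is handed in; nothing more can be done
None
```

The offcut is pushed in until it stopped solid, at a peak reading of about 12 N, and left straight in the channel with the gripper clear. I handed the job in at about 19.4 s and no verdict came back. The pad and stop readings weren't visible to me, so "home" rests on the offcut not moving when I pressed harder.

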